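Put the tool holders away in their racks

TASK

Put the three machine tool holders from the carrying tray away in the bench racks: the slim chuck, the collet chuck and the face mill each go, taper down, into the empty pot next to the stored holder of the same kind, and must sit fully home, flange on the rack. Lower each one all the way in before letting go, do not drop it. Leave the touch probe in the tray, and do not disturb it or the holders already in the racks.

Things in the scene. Friction and masses are not known exactly. Their poses are not given: they have to be found in the camera images.
- loose_slim: Slim chuck to put away, upright in a tray pot; round, about 0.5 kg. Origin: on its axis at the flange's underside, z up; heights in mm from there. Nose: plain slender steel cylinder, 24 mm diameter at heights 36-70, top 72 with a dark bore. Flange 46 mm diameter, heights 0-20. Below: taper 32 mm at the flange to 17.6 mm at -48, pull stud to -71.
- loose_collet: Collet chuck to put away, upright in a tray pot; round, about 0.5 kg. Origin: on its axis at the flange's underside, z up; heights in mm from there. Nose: bright nut with 6 dark spanner slots, 45 mm diameter at heights 38-56, top 60 with slitted collet and bore. Flange 46 mm diameter, heights 0-20. Below: taper 32 mm at the flange to 17.6 mm at -48, pull stud to -71.
- loose_mill: Face mill to put away, upright in a tray pot; round, about 0.5 kg. Origin: on its axis at the flange's underside, z up; heights in mm from there. Nose: dark cutter with 5 gold-coloured inserts, 52 mm diameter at heights 44-63, top 65. Flange 46 mm diameter, heights 0-20. Below: taper 32 mm at the flange to 17.6 mm at -48, pull stud to -71.
- probe: Touch probe to be left in the tray; taper, flange and origin as the holders; aluminium body 40 mm diameter with amber band, top at 56 mm, thin white stylus with red ball to 88 mm. The tray: fixed cream box 211 mm square, light plastic top 85 mm above the bench, 4 pots in a square of 100 mm pitch.
- rack_slim: Fixed grey rack for slim chucks, light plastic top 180 x 86 mm, upper face 85 mm above the bench, 2 pots (36 mm through holes) 90 mm apart. Origin: at bench level under the middle of the empty pot; x points to the other pot, which holds a slim chuck. The racks look alike but for what they hold. A seated holder's origin is 85 mm above the rack's.
- rack_collet: Fixed grey rack for collet chucks, light plastic top 180 x 86 mm, upper face 85 mm above the bench, 2 pots (36 mm through holes) 90 mm apart. Origin: at bench level under the middle of the empty pot; x points to the other pot, which holds a collet chuck. The racks look alike but for what they hold. A seated holder's origin is 85 mm above the rack's.
- rack_mill: Fixed grey rack for face mills, light plastic top 180 x 86 mm, upper face 85 mm above the bench, 2 pots (36 mm through holes) 90 mm apart. Origin: at bench level under the middle of the empty pot; x points to the other pot, which holds a face mill. The racks look alike but for what they hold. A seated holder's origin is 85 mm above the rack's.
- stored_slim: The slim chuck already standing in the occupied pot of its rack, to be left there; same shape, size and origin as the loose slim chuck.
- stored_collet: The collet chuck already standing in the occupied pot of its rack, to be left there; same shape, size and origin as the loose collet chuck.
- stored_mill: The face mill already standing in the occupied pot of its rack, to be left there; same shape, size and origin as the loose face mill.
Not all that is in view belongs to the job. Leave any turquoise look-alike of the loose_mill alone.

How it is judged:
At the end, for the whole second after the job is handed in: Each loose holder stands upright (4.5 degrees) and at rest in the empty pot of the rack of its own kind: axis within 8 mm of the pot's middle, flange height within 4 mm of seated; the probe and the stored holders are upright and within 10 mm of where they started (horizontal distance between loose_slim and rack_slim below 0.008 m and z of loose_slim in the frame of rack_slim between 0.081 and 0.089 m and angle between each of loose_slim, loose_collet, loose_mill, stored_slim, stored_collet, stored_mill, probe's own z axis and vertical below 0.08 rad and linear speed of each of loose_slim, loose_collet, loose_mill below 0.03 m/s and angular speed of each of loose_slim, loose_collet, loose_mill below 0.3 rad/s and horizontal distance between loose_collet and rack_collet below 0.008 m and z of loose_collet in the frame of rack_collet between 0.081 and 0.089 m and horizontal distance between loose_mill and rack_mill below 0.008 m and z of loose_mill in the frame of rack_mill between 0.081 and 0.089 m and distance of each of stored_slim, stored_collet, stored_mill, probe from where it was at the start of the episode below 0.01 m); the robot touches nothing.
It fails at once if the stored slim chuck is shifted more than 15 mm or tipped more than about 11 degrees (distance of stored_slim from where it was at the start of the episode above 0.015 m or angle between stored_slim's own z axis and vertical above 0.2 rad).
It fails at once if the stored collet chuck is shifted more than 15 mm or tipped more than about 11 degrees (distance of stored_collet from where it was at the start of the episode above 0.015 m or angle between stored_collet's own z axis and vertical above 0.2 rad).
It fails at once if the stored face mill is shifted more than 15 mm or tipped more than about 11 degrees (distance of stored_mill from where it was at the start of the episode above 0.015 m or angle between stored_mill's own z axis and vertical above 0.2 rad).
It fails at once if the touch probe is shifted more than 15 mm or tipped more than about 11 degrees (distance of probe from where it was at the start of the episode above 0.015 m or angle between probe's own z axis and vertical above 0.2 rad).
It fails at once if a holder is dropped: it falls out of the fingers faster than 0.7 m/s (a free fall of about 25 mm) ((contact force between loose_slim and the fingers below 0.1 N and linear speed of loose_slim above 0.7 m/s) or (contact force between loose_collet and the fingers below 0.1 N and linear speed of loose_collet above 0.7 m/s) or (contact force between loose_mill and the fingers below 0.1 N and linear speed of loose_mill above 0.7 m/s)).
It also fails if it takes over 88 s, if anything falls off the work surface, if the arm or the gripper's body presses on something with over 40 N, if the wrist force passes 120 N, or if a joint passes its speed limit or range.

ROBOT

A 7-joint arm with a two-finger parallel gripper is mounted at the origin on the work surface. World frame = base frame: x ahead of the robot, y to its left, z up, the work surface at z = 0. Lengths are in m, angles in rad, forces in N, time in s.
With the tool pointing down it reaches from about 0.4 to 0.85 m from the base axis. Payload 4.4 kg.
Tool frame: the origin (TCP) lies midway between the tips of the shut fingers; the grasp point (between the pads) lies 19 mm behind it; x points along the fingers, z is the direction in which the jaws open and shut, and the axes are right-handed (so a half turn about x gives the same grasp; the last joint's range is limited). The gripper opens to 94 mm and grips with 3 to 60 N. Pads are 16 mm wide; open, the fingers measure 119 mm over their backs; the gripper's body (75 mm by 177 mm) begins 78 mm behind the grasp point.
Start: joints at [-0.066, 0.628, 0.038, 1.517, -0.027, 0.996, -0.02], TCP at [0.65, 0, 0.17] pointing down, gripper open.
Joint ranges: [-3.06, 3.06], [-0.37, 2.12], [-1.25, 1.32], [0.18, 2.47], [-1.1, 4.24], [0.23, 1.98], [-2.94, 2.94]. Speed limits (rad/s): [2.57, 2.57, 3.14, 3.14, 3.14, 3.14, 3.14].

INTERFACE

Orientations are given as a 3x3 rotation matrix whose columns are the frame's x, y, z axes.
In Python, from cell import get_obs, get_image, close_job gives the robot as it stands.
- The arm moves only by the tool jog_arm, never from a script. Its argument "targets" is a list of rows, each a list of 4 numbers: the shift along the tool's x, y, z in cm, then the turn about the tool's x in degrees. A call has 1 to 10 rows; each row shifts and turns the commanded pose from where the row before left it, along the tool's axes as they then stand; what a row does not reach is not made up. A row lasts 1/12 s, in which the tool goes at most 41.7 mm and 7.16 degrees, less where a joint would pass 70% of its speed; a pose out of reach is approached as far as the arm can. A call is refused whole if a number of a shift passes 4.17 or a number of a turn 7.16, either way. A call with a gripper value outside its range is refused whole. "jaw" is the opening, from -1 (shut) to 1 (fully open), set as the call begins (left out, the last holds). The fingers move at their own pace and stop on an object; "force" is the grip in N (left out, the last holds). Time passes only in rows, so rows that do not move let the fingers close. It gives the time, the measured TCP pose, the force and the opening at its end, in the units of the state.
- get_obs(): the state, without advancing time (a new reading comes with each control period).
- get_image(name): name is "scene" or "side" or "wrist"; returns a dict with "image" (384x512x3 uint8, red, green, blue), "z_map" (384x512 float32, m along the optical axis (not along the pixel's ray), 0 where there is no reading), "K" (3x3 intrinsics, pixels), "R" (3x3) and "t" (3): a world point X has camera coordinates R X + t. Camera axes: x right, y down, z forward; pixel columns grow to the right and rows downward; lengths in m; the calibration is good to about 2 mm. The wrist camera is an equidistant fisheye: a pixel r from the principal point sees the ray r / f radians off the axis. A picture is of the moment at which its call begins.
- close_job(): hands the job in, once; it reports no verdict.
The state is a dict: "time": time; "joint_positions": joint angles; "qvel": joint speeds; "effort": joint torques, N m; "eef_pos": TCP position; "tool_rot": TCP orientation; "force": force on the tool from outside, world axes, zero at the start; "wrist_torque": the same for the moment, N m; "grip_width": opening from 0.0 (shut) to 1.0 (fully open).
Only numpy, scipy, OpenCV 4.12 (cv2) and the standard library are available. Lean on these libraries where they do the work, as an engineer would, in place of code of your own. Each camera call takes 0.05 s, during which the arm holds its last target.

## Working session

There is one attempt and no reset: what is moved stays moved. The work goes in short steps, Python scripts to look and compute and a tool call to move; the robot and the scene stay as the last step left them, time stands still between calls to the robot, and variables do not carry over. Pictures are saved under pics/ and viewed, and the job is handed in when it is done.

Besides the shell and the picture viewer there is one more tool, called after ">>>" as a command line: name --pt "numbers of a row" for each row, then --argument value for the rest. jog_arm: Moves the arm, as the interface text tells. Its arguments: {"type":"object","properties":{"targets":{"type":"array","items":{"type":"array","items":{"type":"number"}}},"jaw":{"type":"number"},"force":{"type":"number"}},"required":["targets"]}

```bash
mkdir -p pics; ls; python3 - <<'E'
from cell import *
import cv2,numpy as np
o=get_obs();print({k:np.round(v,3).tolist() for k,v in o.items()})
for n in ("scene","side","wrist"):
    d=get_image(n);np.savez(f"{n}0.npz",**d);cv2.imwrite(f"pics/{n}0.png",d["image"][:,:,::-1])
    print(n,np.round(d["K"],1).tolist(),np.round(d["R"],3).tolist(),np.round(d["t"],3))
E
```

```text
pics
{'time': 0.0, 'joint_positions': [-0.066, 0.629, 0.038, 1.518, -0.027, 0.996, -0.02], 'qvel': [0.001, 0.0, 0.002, 0.001, 0.002, 0.0, 0.002], 'effort': [0.0, -54.973, 1.144, -18.663, -0.052, 0.024, 0.0], 'eef_pos': [0.649, -0.0, 0.169], 'tool_rot': [[-0.002, 0.0, 1.0], [-0.0, 1.0, -0.0], [-1.0, -0.0, -0.002]], 'force': [1.101, -0.149, 0.82], 'wrist_torque': [0.05, 0.04, -0.026], 'grip_width': 1.004}
scene [[455.0, 0.0, 252.5], [0.0, 455.0, 189.1], [0.0, 0.0, 1.0]] [[0.503, 0.864, 0.008], [0.518, -0.294, -0.803], [-0.692, 0.408, -0.596]] [-0.244 -0.202  1.714]
side [[355.3, 0.0, 251.5], [0.0, 355.3, 194.8], [0.0, 0.0, 1.0]] [[-0.801, -0.599, 0.016], [-0.421, 0.543, -0.726], [0.426, -0.588, -0.687]] [0.372 0.279 0.935]
wrist [[297.3, 0.0, 251.3], [0.0, 297.3, 196.6], [0.0, 0.0, 1.0]] [[1.0, 0.0, -0.002], [0.001, -0.959, 0.283], [-0.002, -0.283, -0.959]] [-0.65  -0.03   0.393]
```

View pics/scene0.png

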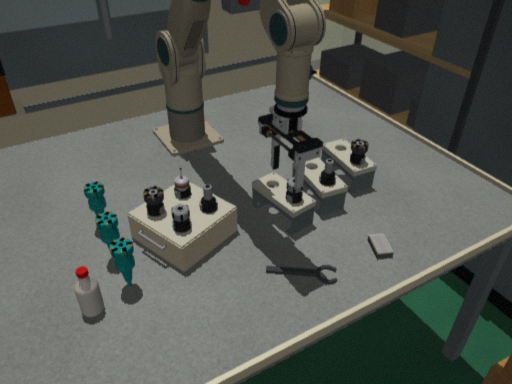

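View pics/side0.png

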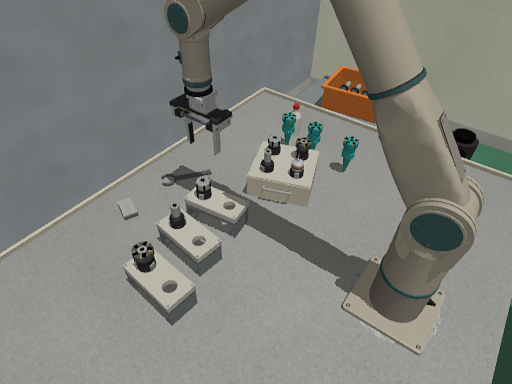

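View pics/wrist0.png

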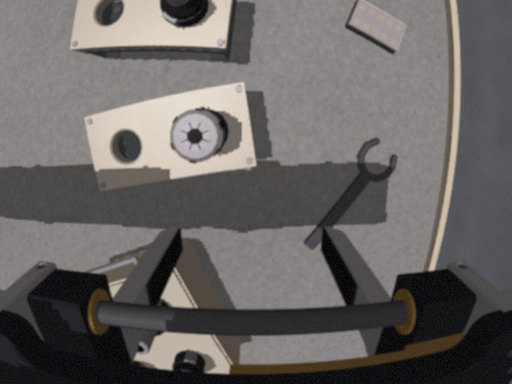

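The scene camera shows the tray near (185,210), with loose holders at (154,198) dark mill, (181,216) collet, (208,198) slim and the probe at (182,185). The racks are collet (285,190), slim (325,170) and mill (350,150). Three turquoise look-alikes stand left of the tray. Next I'll get coarse positions from depth.

```bash
cat > h.py <<'E'
import numpy as np,cv2
def ray(d,uv):
    uv=np.atleast_2d(uv).astype(float);K=d["K"]
    x=(uv[:,0]-K[0,2])/K[0,0];y=(uv[:,1]-K[1,2])/K[1,1]
    if d.get("fish"):
        r=np.hypot(x,y);s=np.where(r>1e-9,np.sin(r)/np.maximum(r,1e-9),1)
        v=np.stack([x*s,y*s,np.cos(r)],1)
    else: v=np.stack([x,y,np.ones_like(x)],1)
    return v@d["R"], -d["R"].T@d["t"]
def onplane(d,uv,z):
    v,c=ray(d,uv); return c+v*((z-c[2])/v[:,2])[:,None]
def cloud(d):
    z=d["z_map"];vv,uu=np.nonzero(z>0);uv=np.stack([uu,vv],1)
    v,c=ray(d,uv); fz=v@d["R"][2]
    return c+v*(z[vv,uu]/fz)[:,None],uv
def load(n,fish=False):
    d=dict(np.load(n));d["fish"]=fish;return d
E
python3 - <<'E'
from h import *
cam=[load("scene0.npz"),load("side0.npz"),load("wrist0.npz",True)]
for d,n in zip(cam,"scene side wrist".split()):
    P,uv=cloud(d)
    # top-view height map, 2mm/px: x up(0..1.0) y left(-.6..0.6)
    m=(P[:,2]>0.03)&(P[:,2]<.2)&(abs(P[:,1])<.5)&(P[:,0]>.2)&(P[:,0]<1.)
    P=P[m];uv=uv[m]
    im=np.zeros((400,500,3),np.uint8)
    o=np.argsort(P[:,2]);P=P[o];uv=uv[o]
    r=((1.-P[:,0])*500).astype(int);c=((.5-P[:,1])*500).astype(int)
    im[r,c]=d["image"][uv[:,1],uv[:,0]][:,::-1]
    hm=np.zeros((400,500),np.float32);hm[r,c]=P[:,2]
    big=cv2.resize(im,(800,640),interpolation=0)[:600]
    cv2.imwrite(f"pics/top_{n}.png",big)
    t=(P[:,2]>.115).astype(int)
    mask=(cv2.dilate((hm>.115).astype(np.uint8),np.ones((5,5))))
    nn,l,s,ce=cv2.connectedComponentsWithStats(mask)
    for i in range(1,nn):
        q=P[l[r,c]==i]
        q=q[q[:,2]>.115]
        if len(q)>15: print(n,np.round((q.min(0)+q.max(0))/2,3),np.round(np.ptp(q,axis=0),3),round(q[:,2].max(),3),len(q))
E
```

```text
scene [ 0.606 -0.421  0.127] [0.053 0.053 0.023] 0.138 410
scene [0.606 0.057 0.131] [0.044 0.039 0.031] 0.147 137
scene [0.586 0.193 0.137] [0.032 0.031 0.043] 0.158 144
scene [ 0.563 -0.256  0.131] [0.047 0.044 0.032] 0.147 275
scene [0.546 0.343 0.134] [0.052 0.057 0.037] 0.152 243
scene [ 0.531 -0.163  0.137] [0.031 0.029 0.043] 0.158 164
scene [ 0.496 -0.424  0.127] [0.052 0.051 0.024] 0.139 349
scene [ 0.47  -0.291  0.133] [0.055 0.052 0.037] 0.152 344
scene [ 0.435 -0.198  0.144] [0.037 0.041 0.058] 0.173 180
scene [ 0.351 -0.418  0.127] [0.053 0.052 0.023] 0.138 282
side [ 0.601 -0.419  0.128] [0.05  0.055 0.025] 0.14 135
side [0.601 0.065 0.132] [0.045 0.046 0.034] 0.149 199
side [0.581 0.198 0.137] [0.038 0.034 0.045] 0.16 167
side [ 0.557 -0.252  0.132] [0.045 0.047 0.033] 0.149 145
side [0.541 0.346 0.134] [0.054 0.051 0.037] 0.153 416
side [ 0.52  -0.157  0.137] [0.033 0.034 0.043] 0.158 121
side [ 0.492 -0.421  0.127] [0.053 0.054 0.024] 0.14 149
side [ 0.466 -0.287  0.134] [0.053 0.054 0.038] 0.153 201
side [ 0.429 -0.193  0.144] [0.039 0.036 0.057] 0.172 141
side [ 0.345 -0.415  0.127] [0.05  0.053 0.024] 0.139 171
wrist [0.604 0.063 0.135] [0.044 0.046 0.026] 0.148 2338
wrist [0.583 0.186 0.126] [0.036 0.018 0.023] 0.138 413
wrist [ 0.561 -0.237  0.12 ] [0.028 0.012 0.009] 0.124 57
wrist [ 0.53  -0.163  0.137] [0.019 0.028 0.044] 0.159 309
```

```bash
python3 - <<'E'
import cv2
a=cv2.imread("pics/scene0.png");b=cv2.imread("pics/side0.png")
cv2.imwrite("pics/sc_crop.png",cv2.resize(a[130:270,80:400],None,fx=2.5,fy=2.5,interpolation=cv2.INTER_CUBIC))
cv2.imwrite("pics/sd_crop.png",cv2.resize(b[90:320,110:360],None,fx=2.6,fy=2.6,interpolation=cv2.INTER_CUBIC))
E
```

```text
(no output)
```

View pics/sc_crop.png

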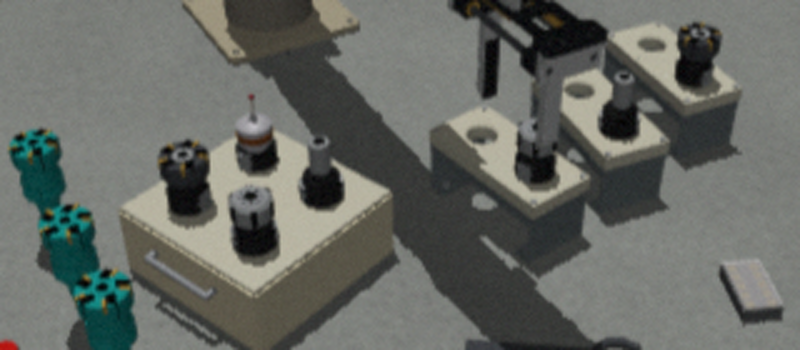

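View pics/sd_crop.png

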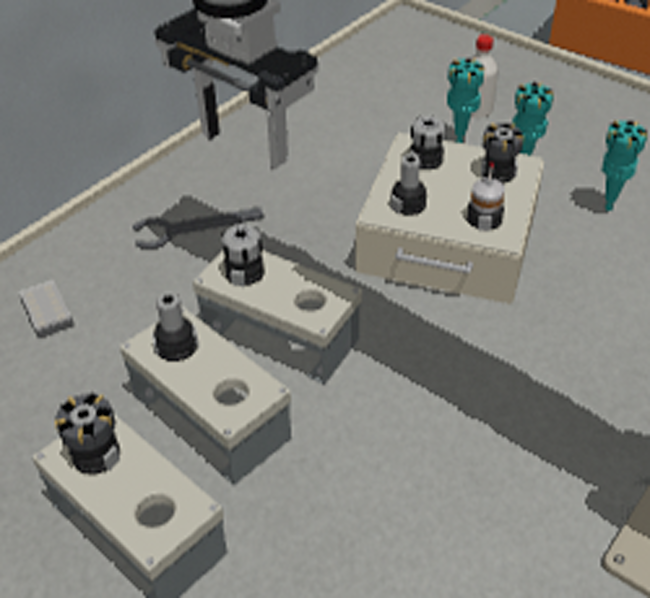

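View pics/top_side.png

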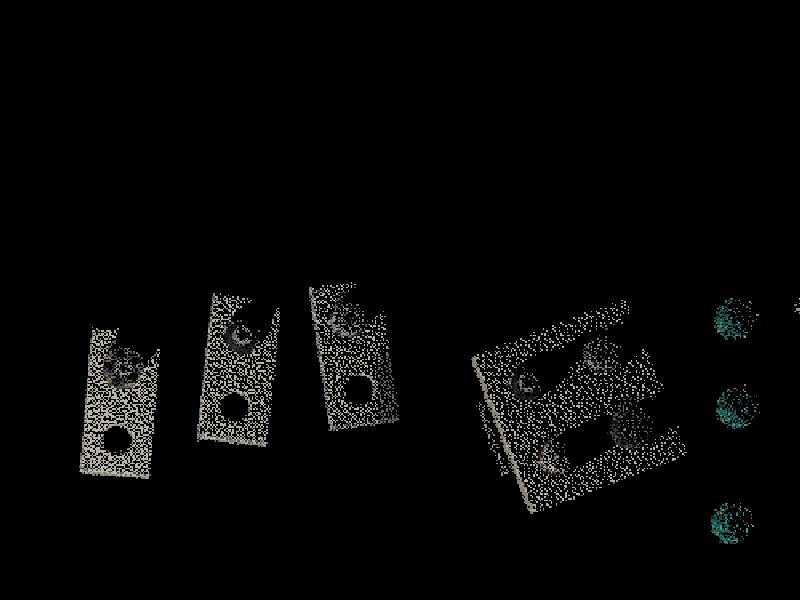

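What could be confused with what (scene pixels):
- **Loose holders:** mill (154,198), collet (181,216), slim (208,198). All three are in the tray.
- **Probe:** (182,185), with the white and amber body. It stays in the tray.
- **Turquoise look-alikes:** (95,190), (108,225), (122,250). Left alone.
- **Stored holders:** collet (294,190), slim (328,172), mill (359,150).

The close crop confirms the choice. Next I lift the arm, turn it −90° and look with the wrist camera.

>>> jog_arm --pt "-1.5 0 0 -7" --pt "-1.5 0 0 -7" --pt "-1.5 0 0 -7" --pt "-1.5 0 0 -7" --pt "-1.5 0 0 -7" --pt "-1.5 0 0 -7" --pt "-1.5 0 0 -7" --pt "-1.5 0 0 -7" --pt "-1.5 0 0 -7" --pt "-1.5 0 0 -7"

```text
time: 0.98
eef_pos: [0.6497, -0.0001, 0.3202]
tool_rot: [[-0.001, -0.942, 0.336], [-0.0, 0.336, 0.942], [-1.0, 0.001, -0.0]]
force: [0.4, 0.2, -0.6]
grip_width: 1.001
```

>>> jog_arm --pt "0 0 0 -7" --pt "0 0 0 -7" --pt "0 0 0 -6" --pt "0 0 2.5 0" --pt "0 0.5 2.5 0" --pt "0 0.5 2.5 0" --pt "0 0.5 2.5 0" --pt "0 0.5 2.5 0" --pt "0 0.5 2.5 0" --pt "0 0.5 2.5 0"

```text
time: 1.82
eef_pos: [0.6195, 0.1759, 0.3194]
tool_rot: [[-0.001, -1.0, 0.0], [-0.0, 0.0, 1.0], [-1.0, 0.001, -0.0]]
force: [-0.6, -0.4, 0.8]
grip_width: 0.997
```

```bash
python3 - <<'E'
from cell import *
import cv2,numpy as np
o=get_obs();print({k:np.round(v,3).tolist() for k,v in o.items() if k in("eef_pos","tool_rot","joint_positions","time","force")})
d=get_image("wrist");np.savez("w_rack.npz",**d);cv2.imwrite("pics/w_rack.png",d["image"][:,:,::-1]); print(-d["R"].T@d["t"])
E
```

```text
{'time': 1.817, 'joint_positions': [-0.104, 0.531, -0.384, 1.299, 0.196, 1.349, 1.088], 'eef_pos': [0.619, 0.176, 0.319], 'tool_rot': [[-0.001, -1.0, 0.0], [-0.0, 0.0, 1.0], [-1.0, 0.001, -0.0]], 'force': [-0.551, -0.442, 0.802]}
[0.53769189 0.17631372 0.53451691]
```

View pics/w_rack.png

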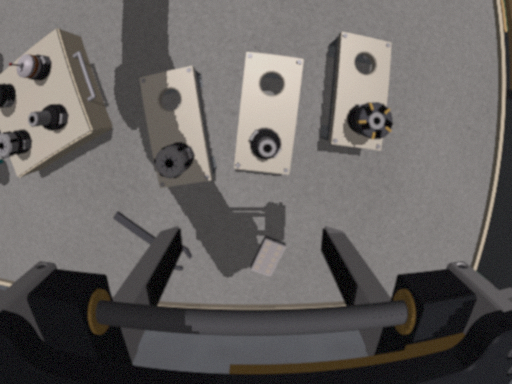

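```bash
cat > holes.py <<'E'
from h import *
def zimg(d):
    P,uv=cloud(d);Z=np.full(d["z_map"].shape+(3,),np.nan);Z[uv[:,1],uv[:,0]]=P;return Z
def holes(d):
    Z=zimg(d)
    top=(abs(Z[...,2]-.085)<.004).astype(np.uint8)
    cs,hi=cv2.findContours(top,cv2.RETR_CCOMP,cv2.CHAIN_APPROX_NONE)
    out=[]
    for c,h in zip(cs,hi[0]):
        if h[3]>=0 and cv2.contourArea(c)>60:
            p=onplane(d,c[:,0,:],.085)[:,:2].astype(np.float32)
            (cx,cy),(a,b),_=cv2.fitEllipse(p)
            out.append((cx,cy,a,b))
    return out
def fitc(d,z0,z1,xy,rad,top=None):
    # nose: ring fit of points in height band around xy with known radius, robust
    from scipy.optimize import least_squares
    P,_=cloud(d);q=P[(P[:,2]>z0)&(P[:,2]<z1)&(np.hypot(*(P[:,:2]-xy).T)<.045)][:,:2]
    r=least_squares(lambda c:np.hypot(*(q-c).T)-rad,xy,loss="soft_l1",f_scale=.001)
    return r.x,len(q),np.sqrt(np.mean(r.fun**2))
def disc(d,z0,z1,xy):
    P,_=cloud(d);q=P[(P[:,2]>z0)&(P[:,2]<z1)&(np.hypot(*(P[:,:2]-xy).T)<.045)][:,:2].astype(np.float32)
    (c,r)=cv2.minEnclosingCircle(q);return np.round(c,4),round(r,4),len(q)
E
python3 - <<'E'
from holes import *
for n in ("w_rack.npz","side0.npz","scene0.npz"):
    d=load(n,n[0]=="w")
    print(n,[np.round(h,4).tolist() for h in holes(d)])
    for nm,xy,h in (("collet",(.604,.062),.06),("slim",(.583,.195),.072),("mill",(.544,.345),.065)):
        try: print(nm,disc(d,.085+h-.006,.085+h+.006,xy))
        except Exception as e: print(nm,e)
d=load("w_rack.npz",True);Z=zimg(d)
print(Z[140,225],Z[100,340],Z[140,155])
E
```

```text
w_rack.npz [[0.5148, 0.0513, 0.0363, 0.0371], [0.585, 0.1966, 0.0479, 0.0521], [0.4944, 0.2053, 0.037, 0.0372], [0.4536, 0.3517, 0.0365, 0.037], [0.5231, -0.1838, 0.0471, 0.1017]]
collet (array([0.6036, 0.0644]), 0.0235, 793)
slim (array([0.5838, 0.1963]), 0.012, 256)
mill (array([0.5422, 0.3449]), 0.0269, 1016)
side0.npz [[0.4498, 0.3543, 0.0373, 0.0379], [0.4913, 0.2077, 0.0378, 0.0393], [0.5122, 0.0526, 0.0368, 0.0397]]
collet (array([0.602 , 0.0642]), 0.0227, 125)
slim (array([0.5816, 0.1979]), 0.0115, 51)
mill (array([0.541 , 0.3468]), 0.027, 310)
scene0.npz [[0.5248, -0.2433, 0.0554, 0.1219], [0.5189, 0.0462, 0.0385, 0.0435], [0.459, 0.3493, 0.0409, 0.0578]]
collet (array([0.604 , 0.0559]), 0.0207, 57)
slim (array([0.5855, 0.1939]), 0.0113, 35)
mill (array([0.5444, 0.3431]), 0.0295, 133)
[ 5.88037773e-01  1.28280352e-01 -4.81475299e-05] [0.51520714 0.31149182 0.08471728] [0.57726675 0.02474946 0.08367928]
```

>>> jog_arm --pt "0 0.5 -4 0" --pt "0 0.5 -4 0" --pt "0 0.5 -4 0" --pt "0 0.5 -4 0" --pt "0 0.5 -4 0" --pt "0 0.5 -4 0" --pt "0 0.5 -4 0" --pt "0 0.5 -4 0" --pt "0 0.5 -4 0" --pt "0 0.5 -3 0"

```text
time: 2.7
eef_pos: [0.5685, -0.2197, 0.3194]
tool_rot: [[-0.001, -1.0, 0.004], [-0.002, 0.004, 1.0], [-1.0, 0.001, -0.002]]
force: [0.1, -0.8, -0.7]
grip_width: 0.997
```

>>> jog_arm --pt "1 0 0 0" --pt "1 0 0 0" --pt "0 0 0 0" --jaw 0.6

```text
time: 2.95
eef_pos: [0.5685, -0.2139, 0.2972]
tool_rot: [[-0.004, -1.0, -0.001], [0.002, -0.001, 1.0], [-1.0, 0.004, 0.002]]
force: [-0.3, 0.6, -0.2]
grip_width: 0.829
```

```bash
python3 - <<'E'
from cell import *
from holes import *
o=get_obs();print({k:np.round(v,3).tolist() for k,v in o.items() if k in("eef_pos","joint_positions","time","force","qvel","grip_width")})
d=get_image("wrist");np.savez("w_tray.npz",**d);cv2.imwrite("pics/w_tray.png",d["image"][:,:,::-1])
d["fish"]=True
for nm,xy,h in (("collet",(.56,-.254),.06),("slim",(.526,-.16),.072),("mill",(.468,-.289),.065),("probe",(.432,-.196),.056)):
    print(nm,disc(d,.085+h-.006,.085+h+.006,xy))
print([np.round(h,4).tolist() for h in holes(d)])
E
```

```text
{'time': 2.95, 'joint_positions': [0.517, 0.476, -0.328, 1.446, 0.154, 1.25, 1.745], 'qvel': [-0.028, -0.015, -0.021, -0.03, -0.003, 0.033, 0.004], 'eef_pos': [0.569, -0.214, 0.297], 'force': [-0.274, 0.582, -0.172], 'grip_width': 0.829}
collet (array([ 0.5594, -0.2543]), 0.0232, 950)
slim (array([ 0.5236, -0.161 ]), 0.0123, 305)
mill (array([ 0.4668, -0.2899]), 0.0265, 1351)
probe (array([ 0.4308, -0.1963]), 0.0199, 696)
[[0.5141, 0.0483, 0.0363, 0.0366], [0.4937, 0.2024, 0.0366, 0.0372], [0.5672, -0.2583, 0.054, 0.0623], [0.5257, -0.1589, 0.0488, 0.053], [0.4633, -0.3011, 0.0617, 0.0672], [0.4271, -0.1956, 0.0496, 0.0552]]
```

View pics/w_tray.png

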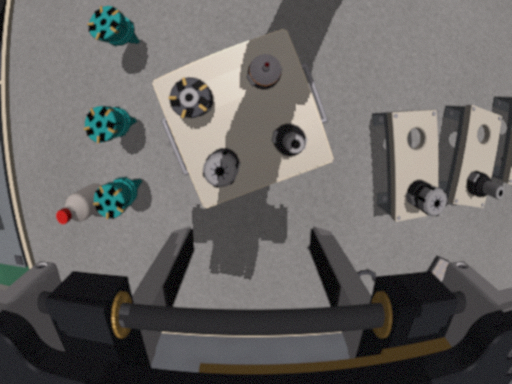

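>>> jog_arm --pt "0.5 1.5 1.7 0" --pt "1.5 1.5 1.8 0" --pt "1.5 1.5 1.8 0" --pt "2 0 0 0" --pt "2 0 0 0" --pt "1.5 0 0 0" --pt "0 0 0 0" --pt "0 0 0 0" --jaw 0.3

```text
time: 3.67
eef_pos: [0.5252, -0.1604, 0.2099]
tool_rot: [[-0.001, -1.0, -0.003], [0.001, -0.003, 1.0], [-1.0, 0.001, 0.001]]
force: [-0.4, 0.6, 0.4]
grip_width: 0.649
```

>>> jog_arm --pt "1.5 0.15 -0.05 0" --pt "2 0 0 0" --pt "2 0 0 0" --pt "1.5 0 0 0" --pt "1 0 0 0" --pt "0.9 0 0 0" --pt "0 0 0 0" --pt "0 0 0 0" --pt "0 0 0 0"

```text
time: 4.42
eef_pos: [0.5245, -0.1625, 0.1217]
tool_rot: [[0.002, -1.0, -0.0], [-0.0, -0.0, 1.0], [-1.0, -0.002, -0.0]]
force: [0.3, 0.4, 0.3]
grip_width: 0.648
```

>>> jog_arm --pt "0 0 0 0" --pt "0 0 0 0" --pt "0 0 0 0" --pt "0 0 0 0" --pt "0 0 0 0" --pt "0 0 0 0" --pt "0 0 0 0" --pt "0 0 0 0" --jaw -1 --force 40

```text
time: 5.08
eef_pos: [0.5251, -0.162, 0.1224]
tool_rot: [[0.003, -1.0, -0.0], [-0.0, -0.0, 1.0], [-1.0, -0.003, -0.0]]
force: [-1.5, 3.4, 15.8]
grip_width: 0.124
```

```bash
python3 - <<'E'
from cell import *
from holes import *
o=get_obs();print({k:np.round(v,3).tolist() for k,v in o.items() if k in("eef_pos","time","force","wrist_torque","grip_width")})
ims=[]
for n,(r,c) in (("side",(100,230)),("scene",(150,120))):
    d=get_image(n);np.savez(n+"1.npz",**d);ims.append(cv2.resize(d["image"][r:r+120,c:c+130,::-1],(390,360),interpolation=cv2.INTER_CUBIC))
cv2.imwrite("pics/g1.png",np.hstack(ims))
d=get_image("wrist");cv2.imwrite("pics/g1w.png",d["image"][:,:,::-1])
E
```

```text
{'time': 5.083, 'eef_pos': [0.525, -0.162, 0.122], 'force': [-1.48, 3.351, 15.848], 'wrist_torque': [0.639, 0.399, 0.001], 'grip_width': 0.124}
```

View pics/g1.png

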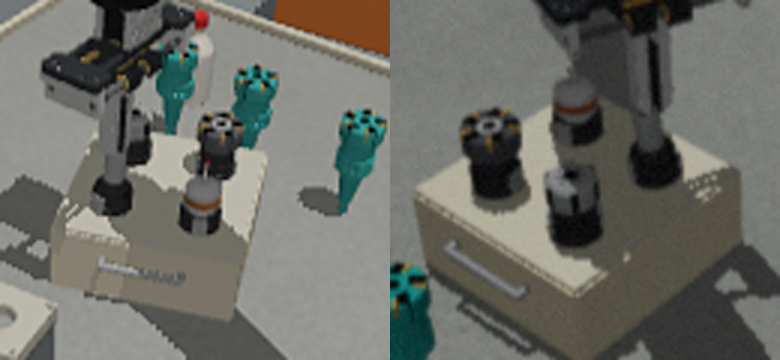

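View pics/g1w.png

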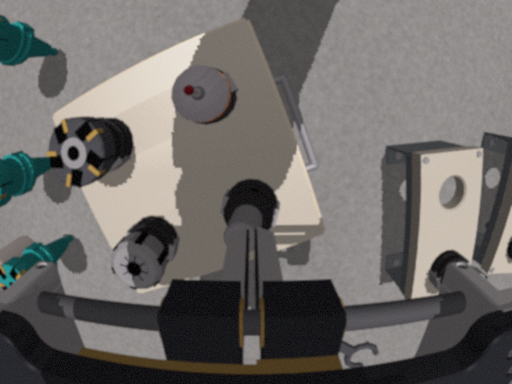

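```bash
python3 - <<'E'
from cell import *
from holes import *
d=get_image("wrist");np.savez("w1.npz",**d)
cv2.imwrite("pics/g2w.png",cv2.resize(d["image"][150:330,160:350,::-1],(760,720),interpolation=cv2.INTER_CUBIC)[:600])
d["fish"]=True
Z=zimg(d)
for v in range(170,300,8): print(v,[tuple((np.round(Z[v,u]*1000)).tolist()) for u in range(222,290,8)])
E
```

```text
170 [(494.0, -187.0, 85.0), (494.0, -180.0, 86.0), (494.0, -173.0, 85.0), (494.0, -166.0, 84.0), (494.0, -159.0, 86.0), (494.0, -152.0, 84.0), (494.0, -145.0, 84.0), (494.0, -138.0, 85.0), (494.0, -131.0, 85.0)]
178 [(501.0, -187.0, 86.0), (501.0, -180.0, 86.0), (501.0, -173.0, 85.0), (501.0, -166.0, 84.0), (501.0, -159.0, 86.0), (502.0, -152.0, 84.0), (501.0, -145.0, 84.0), (501.0, -138.0, 86.0), (501.0, -131.0, 85.0)]
186 [(508.0, -187.0, 86.0), (509.0, -180.0, 85.0), (505.0, -172.0, 100.0), (503.0, -166.0, 105.0), (503.0, -159.0, 104.0), (503.0, -153.0, 106.0), (507.0, -145.0, 90.0), (508.0, -138.0, 86.0), (508.0, -131.0, 85.0)]
194 [(nan, nan, nan), (511.0, -179.0, 101.0), (508.0, -172.0, 113.0), (507.0, -165.0, 116.0), (507.0, -159.0, 115.0), (507.0, -153.0, 116.0), (509.0, -146.0, 108.0), (516.0, -138.0, 85.0), (516.0, -131.0, 85.0)]
202 [(nan, nan, nan), (517.0, -179.0, 106.0), (513.0, -172.0, 118.0), (512.0, -165.0, 120.0), (nan, nan, nan), (512.0, -153.0, 121.0), (513.0, -147.0, 117.0), (517.0, -139.0, 104.0), (523.0, -130.0, 85.0)]
210 [(531.0, -188.0, 85.0), (520.0, -178.0
[... 1879 characters left out ...]
149.0, 219.0), (650.0, -115.0, -0.0)]
282 [(492.0, -170.0, 262.0), (492.0, -168.0, 262.0), (492.0, -165.0, 262.0), (516.0, -164.0, 225.0), (518.0, -160.0, 222.0), (492.0, -158.0, 262.0), (492.0, -156.0, 262.0), (492.0, -153.0, 262.0), (492.0, -151.0, 262.0)]
290 [(492.0, -170.0, 266.0), (492.0, -167.0, 267.0), (492.0, -165.0, 267.0), (516.0, -164.0, 231.0), (518.0, -160.0, 228.0), (492.0, -158.0, 266.0), (492.0, -156.0, 266.0), (492.0, -154.0, 266.0), (492.0, -151.0, 266.0)]
298 [(492.0, -169.0, 270.0), (492.0, -167.0, 270.0), (492.0, -165.0, 270.0), (495.0, -163.0, 267.0), (522.0, -160.0, 229.0), (492.0, -158.0, 270.0), (492.0, -156.0, 270.0), (492.0, -154.0, 271.0), (492.0, -152.0, 271.0)]
```

View pics/g2w.png

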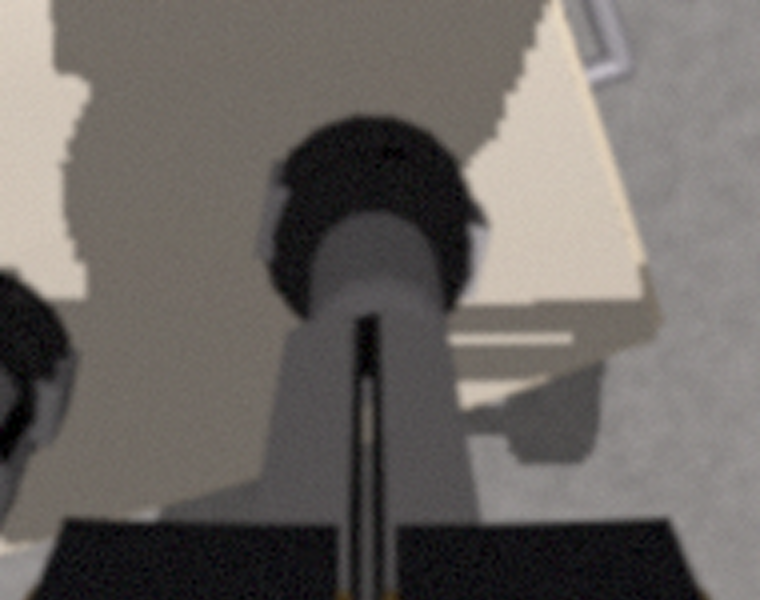

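```bash
python3 - <<'E'
from cell import *
from holes import *
print(get_obs()["grip_width"],get_obs()["force"])
a=load("side1.npz");im=a["image"][100:180,235:300,::-1]
b=load("scene1.npz");im2=b["image"][140:220,185:250,::-1]
cv2.imwrite("pics/z.png",np.hstack([cv2.resize(i,(390,480),interpolation=cv2.INTER_CUBIC) for i in(im,im2)]))
for d,n in((a,"side"),(b,"scene")):
    P,uv=cloud(d)
    for z in np.arange(.09,.24,.008):
        q=P[(abs(P[:,2]-z)<.004)&(abs(P[:,0]-.525)<.04)&(abs(P[:,1]+.16)<.045)]
        if len(q): print(n,round(z,3),len(q),np.round(q.min(0)[:2],3),np.round(q.max(0)[:2],3))
E
```

```text
-0.0005705485258903713 [-0.48764549 -1.03259103 -0.08133985]
side 0.09 78 [ 0.485 -0.205] [ 0.565 -0.116]
side 0.098 28 [ 0.501 -0.165] [ 0.538 -0.136]
side 0.106 34 [ 0.5   -0.168] [ 0.544 -0.137]
side 0.114 37 [ 0.502 -0.176] [ 0.541 -0.139]
side 0.122 33 [ 0.506 -0.174] [ 0.535 -0.143]
side 0.13 16 [ 0.512 -0.167] [ 0.527 -0.152]
side 0.138 14 [ 0.513 -0.168] [ 0.528 -0.152]
side 0.146 14 [ 0.512 -0.165] [ 0.529 -0.15 ]
side 0.154 14 [ 0.512 -0.168] [ 0.532 -0.153]
side 0.162 13 [ 0.514 -0.174] [ 0.525 -0.146]
side 0.17 20 [ 0.514 -0.181] [ 0.531 -0.143]
side 0.178 21 [ 0.514 -0.178] [ 0.531 -0.143]
side 0.186 24 [ 0.514 -0.177] [ 0.532 -0.142]
side 0.194 24 [ 0.513 -0.18 ] [ 0.532 -0.141]
side 0.202 22 [ 0.515 -0.177] [ 0.533 -0.14 ]
side 0.21 22 [ 0.514 -0.181] [ 0.526 -0.144]
side 0.218 19 [ 0.513 -0.181] [ 0.526 -0.143]
side 0.226 19 [ 0.514 -0.181] [ 0.527 -0.142]
side 0.234 14 [ 0.514 -0.17 ] [ 0.526 -0.142]
scene 0.09 67 [ 0.485 -0.202] [ 0.558 -0.125]
scene 0.098 33 [ 0.513 -0.188] [ 0.549 -0.142]
scene 0.106 57 [ 0.519 -0.188] [ 0.549 -0.14 ]
scene 0.114 61 [ 0.512 -0.185] [ 0.547 -0.146]
scene 0.122 40 [ 0.519 -0.18 ] [ 0.542 -0.149]
scene 0.13 18 [ 0.524 -0.178] [ 0.54  -0.159]
scene 0.138 21 [ 0.527 -0.179] [ 0.539 -0.158]
scene 0.146 20 [ 0.527 -0.181] [ 0.54  -0.162]
scene 0.154 35 [ 0.517 -0.181] [ 0.54  -0.154]
scene 0.162 25 [ 0.517 -0.178] [ 0.542 -0.151]
scene 0.17 37 [ 0.518 -0.179] [ 0.539 -0.148]
scene 0.178 31 [ 0.519 -0.179] [ 0.54  -0.148]
scene 0.186 33 [ 0.52  -0.179] [ 0.539 -0.148]
scene 0.194 39 [ 0.52 -0.18] [ 0.538 -0.147]
scene 0.202 36 [ 0.518 -0.18 ] [ 0.538 -0.148]
scene 0.21 38 [ 0.517 -0.18 ] [ 0.538 -0.146]
scene 0.218 40 [ 0.518 -0.179] [ 0.538 -0.146]
scene 0.226 40 [ 0.516 -0.181] [ 0.538 -0.147]
scene 0.234 32 [ 0.52 -0.18] [ 0.538 -0.149]
```

View pics/z.png

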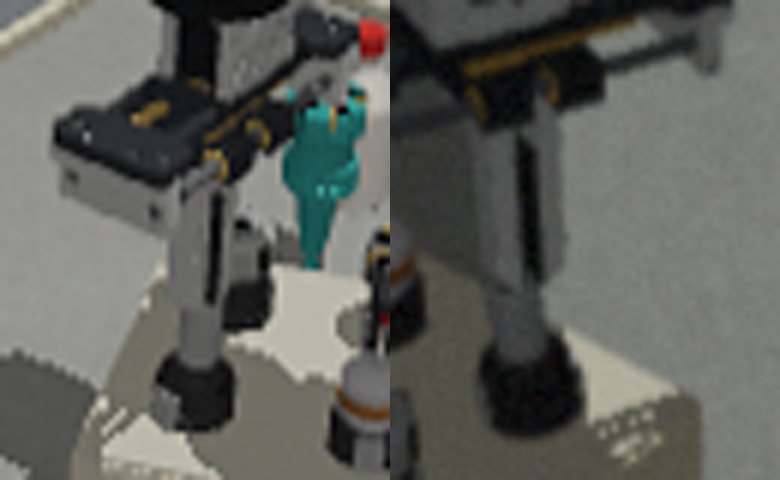

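```bash
python3 - <<'E'
from cell import *
from holes import *
o=get_obs();print({k:np.round(v,4).tolist() for k,v in o.items()})
for n in("scene0","side0"):
    P,uv=cloud(load(n+".npz"))
    for s in(-1,1):
        q=P[(abs(P[:,0]-(.65+s*.053))<.012)&(abs(P[:,1])<.015)&(P[:,2]>.02)&(P[:,2]<.3)]
        print(n,s,len(q),np.round(np.sort(q[:,2])[:6],3))
for n in("scene","side"):
    d=get_image(n);P,uv=cloud(d);np.savez(n+"2.npz",**d)
    q=P[(abs(P[:,0]-.525)<.012)&(abs(P[:,1]+.16)<.02)&(P[:,2]>.1)&(P[:,2]<.2)]
    print(n,len(q),np.round(np.sort(q[:,2])[:6],3))
    for z in np.arange(.12,.19,.005):
        q=P[(abs(P[:,2]-z)<.0025)&(abs(P[:,0]-.525)<.04)&(abs(P[:,1]+.16)<.045)]
        if len(q): print(n,round(z,3),len(q),np.round(q.min(0)[:2],3),np.round(q.max(0)[:2],3))
E
```

```text
{'time': 5.2833, 'joint_positions': [0.4496, 0.5573, -0.3014, 1.8497, 0.2282, 0.7656, 1.5979], 'qvel': [0.0054, 0.0201, 0.0189, 0.0191, 0.0106, -0.0033, 0.0016], 'effort': [-0.2676, -47.6577, -3.0556, -15.3431, -0.0672, 0.0708, -0.0012], 'eef_pos': [0.5247, -0.162, 0.1219], 'tool_rot': [[0.0025, -1.0, -0.0009], [-0.0003, -0.0009, 1.0], [-1.0, -0.0025, -0.0003]], 'force': [-0.4876, -1.0326, -0.0813], 'wrist_torque': [0.071, -0.0539, -0.0172], 'grip_width': -0.0006}
scene0 -1 248 [0.058 0.065 0.068 0.202 0.203 0.203]
scene0 1 226 [0.205 0.205 0.206 0.207 0.21  0.21 ]
side0 -1 144 [0.206 0.209 0.211 0.213 0.213 0.213]
side0 1 184 [0.204 0.205 0.206 0.206 0.206 0.206]
scene 272 [0.101 0.102 0.102 0.104 0.105 0.105]
scene 0.12 23 [ 0.518 -0.176] [ 0.541 -0.153]
scene 0.125 15 [ 0.527 -0.174] [ 0.537 -0.152]
scene 0.13 12 [ 0.527 -0.174] [ 0.537 -0.151]
scene 0.135 12 [ 0.525 -0.173] [ 0.541 -0.156]
scene 0.14 15 [ 0.523 -0.174] [ 0.539 -0.16 ]
scene 0.145 13 [ 0.525 -0.175] [ 0.539 -0.156]
scene 0.15 17 [ 0.522 -0.174] [ 0.538 -0.154]
scene 0.155 14 [ 0.52  -0.173] [ 0.538 -0.153]
scene 0
[... 340 characters left out ...]
.103 0.103 0.105 0.105]
side 0.12 20 [ 0.507 -0.171] [ 0.536 -0.143]
side 0.125 8 [ 0.51  -0.159] [ 0.529 -0.146]
side 0.13 11 [ 0.511 -0.159] [ 0.529 -0.148]
side 0.135 9 [ 0.512 -0.16 ] [ 0.531 -0.147]
side 0.14 10 [ 0.511 -0.158] [ 0.531 -0.146]
side 0.145 8 [ 0.511 -0.166] [ 0.532 -0.149]
side 0.15 12 [ 0.511 -0.167] [ 0.533 -0.149]
side 0.155 12 [ 0.511 -0.168] [ 0.528 -0.15 ]
side 0.16 10 [ 0.514 -0.167] [ 0.534 -0.152]
side 0.165 7 [ 0.514 -0.172] [ 0.527 -0.151]
side 0.17 11 [ 0.513 -0.173] [ 0.533 -0.149]
side 0.175 11 [ 0.514 -0.173] [ 0.532 -0.146]
side 0.18 13 [ 0.512 -0.167] [ 0.533 -0.147]
side 0.185 11 [ 0.513 -0.169] [ 0.534 -0.147]
side 0.19 7 [ 0.513 -0.168] [ 0.529 -0.149]
```

Both fixed cameras show the finger tips about 36 mm higher than the reported TCP. They were at z≈0.204 at the start with the TCP at 0.169, and they are now just above the nose at about 0.157. The slim chuck is still upright. From here I add this offset to every height.

>>> jog_arm --pt "-1 0 0.15 0" --pt "0 0.05 0 0" --pt "0 0 0 0" --pt "0 0 0 0" --pt "0 0 0 0" --pt "0 0 0 0" --pt "0 0 0 0" --pt "0 0 0 0" --jaw 0.3

```text
time: 6.05
eef_pos: [0.5229, -0.161, 0.1306]
tool_rot: [[-0.0, -1.0, 0.0], [0.0, 0.0, 1.0], [-1.0, 0.0, 0.0]]
force: [-0.0, 0.3, 0.5]
grip_width: 0.537
```

>>> jog_arm --pt "1 0 0 0" --pt "1 0 0 0" --pt "1 0 0 0" --pt "0.8 0 0 0" --pt "0.6 0 0 0" --pt "0 0 0 0" --pt "0 0 0 0"

```text
time: 6.63
eef_pos: [0.5227, -0.1608, 0.0862]
tool_rot: [[-0.001, -1.0, -0.0], [0.0, -0.0, 1.0], [-1.0, 0.001, 0.0]]
force: [-0.2, -0.7, -0.7]
grip_width: 0.65
```

>>> jog_arm --pt "0 0 0 0" --pt "0 0 0 0" --pt "0 0 0 0" --pt "0 0 0 0" --pt "0 0 0 0" --pt "0 0 0 0" --pt "0 0 0 0" --pt "0 0 0 0" --jaw -1 --force 40

```text
time: 7.3
eef_pos: [0.5231, -0.1607, 0.0869]
tool_rot: [[0.0, -1.0, -0.0], [0.0, -0.0, 1.0], [-1.0, -0.0, 0.0]]
force: [0.5, 0.5, 1.8]
grip_width: 0.249
```

>>> jog_arm --pt "-0.5 0 0 0" --pt "-1 0 0 0" --pt "-1.5 0 0 0" --pt "-1.5 0 0 0" --pt "-2 0 0 0" --pt "-2 0 0 0" --pt "-2 0 0 0" --pt "-1.5 0 0 0" --pt "0 0 0 0"

```text
time: 8.05
eef_pos: [0.5249, -0.1614, 0.2101]
tool_rot: [[0.005, -1.0, 0.0], [-0.002, 0.0, 1.0], [-1.0, -0.005, -0.002]]
force: [0.3, 0.9, -5.5]
grip_width: 0.248
```

>>> jog_arm --pt "0 0.2 1 0" --pt "0 0.2 2 0" --pt "0 0.2 2.5 0" --pt "0 0.2 3 0" --pt "0 0.2 3 0" --pt "0 0.2 3 0" --pt "0 0.2 3 0" --pt "0 0.2 3 0" --pt "0 0.2 3 0" --pt "0 0.2 3 0"

```text
time: 8.88
eef_pos: [0.5006, 0.1057, 0.2052]
tool_rot: [[-0.004, -1.0, -0.001], [-0.001, -0.001, 1.0], [-1.0, 0.004, -0.001]]
force: [1.5, 0.1, -5.8]
grip_width: 0.249
```

>>> jog_arm --pt "0 0.3 3 0" --pt "0 0.3 3 0" --pt "0 0.3 2.2 0" --pt "0 0 1.9 0" --pt "0 0 0 0" --pt "0 0 0 0" --pt "0 0 0 0"

```text
time: 9.47
eef_pos: [0.4927, 0.2041, 0.2055]
tool_rot: [[-0.003, -1.0, -0.0], [-0.002, -0.0, 1.0], [-1.0, 0.003, -0.002]]
force: [0.1, -0.6, -5.1]
grip_width: 0.249
```

```bash
cat > look.py <<'E'
import sys
from cell import *
from holes import *
n=sys.argv[1]
o=get_obs();print({k:np.round(v,4).tolist() for k,v in o.items() if k in("eef_pos","time","force","wrist_torque","grip_width")})
d=get_image("wrist");cv2.imwrite(f"pics/{n}_w.png",d["image"][:,:,::-1]);np.savez(f"{n}_w.npz",**d)
s=get_image("side");np.savez(f"{n}_s.npz",**s);c=get_image("scene");np.savez(f"{n}_c.npz",**c)
a=cv2.resize(s["image"][80:330,100:340,::-1],(400,417),interpolation=cv2.INTER_CUBIC)
b=cv2.resize(c["image"][90:270,120:400,::-1],(400,257),interpolation=cv2.INTER_CUBIC)
b=np.vstack([b,np.zeros((160,400,3),np.uint8)])
cv2.imwrite(f"pics/{n}_f.png",np.hstack([a,b]))
d["fish"]=True;print([np.round(h,4).tolist() for h in holes(d)])
E
python3 look.py s1
```

```text
{'time': 9.4667, 'eef_pos': [0.4927, 0.2041, 0.2055], 'force': [0.147, -0.6034, -5.1488], 'wrist_torque': [-0.0419, -0.0457, -0.0252], 'grip_width': 0.249}
[[0.5138, 0.052, 0.0354, 0.0359], [0.4523, 0.3517, 0.0358, 0.036], [0.5233, -0.1579, 0.0352, 0.0368]]
```

View pics/s1_f.png

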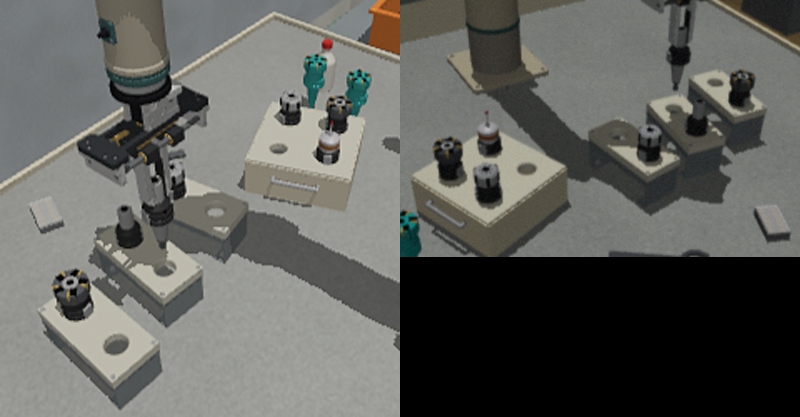

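View pics/s1_w.png

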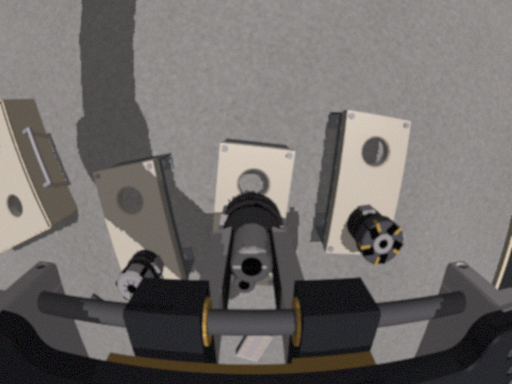

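>>> jog_arm --pt "1 -0.1 0.15 0" --pt "1.5 0 0 0" --pt "1.5 0 0 0" --pt "1 0 0 0" --pt "1 0 0 0" --pt "0.8 0 0 0" --pt "0 0 0 0"

```text
time: 10.2
eef_pos: [0.494, 0.2058, 0.1371]
tool_rot: [[-0.003, -1.0, 0.0], [-0.001, 0.0, 1.0], [-1.0, 0.003, -0.001]]
force: [-0.8, -1.1, -5.5]
grip_width: 0.248
```

>>> jog_arm --pt "0.8 0 0 0" --pt "1 0 0 0" --pt "1 0 0 0" --pt "0.8 0 0 0" --pt "0.5 0 0 0" --pt "0.3 0 0 0" --pt "0 0 0 0"

```text
time: 10.78
eef_pos: [0.4946, 0.2064, 0.094]
tool_rot: [[-0.001, -1.0, -0.0], [-0.0, -0.0, 1.0], [-1.0, 0.001, -0.0]]
force: [0.7, -0.1, -5.1]
grip_width: 0.25
```

No contact so far. I'll lower the last 7 mm.

>>> jog_arm --pt "0.3 0 0 0" --pt "0.2 0 0 0" --pt "0.2 0 0 0" --pt "0.1 0 0 0" --pt "0 0 0 0" --pt "0 0 0 0"

```text
time: 11.28
eef_pos: [0.4951, 0.2066, 0.087]
tool_rot: [[0.0, -1.0, 0.0], [0.0, 0.0, 1.0], [-1.0, -0.0, 0.0]]
force: [-0.3, 0.2, -4.2]
grip_width: 0.248
```

>>> jog_arm --pt "0.1 0 0 0" --pt "0.1 0 0 0" --pt "0 0 0 0"

```text
time: 11.53
eef_pos: [0.4954, 0.2066, 0.0868]
tool_rot: [[0.001, -1.0, 0.0], [-0.0, 0.0, 1.0], [-1.0, -0.001, -0.0]]
force: [-3.6, -1.6, 12.5]
grip_width: 0.246
```

Contact force reversed to +12.5 N, so the chuck is seated. I'll release it and look.

>>> jog_arm --pt "-0.1 0 0 0" --pt "0 0 0 0" --pt "0 0 0 0" --pt "0 0 0 0" --pt "0 0 0 0" --pt "0 0 0 0" --jaw 0.1

```text
time: 12.03
eef_pos: [0.495, 0.2066, 0.0857]
tool_rot: [[-0.0, -1.0, -0.0], [0.0, -0.0, 1.0], [-1.0, 0.0, 0.0]]
force: [-0.2, -0.0, -0.7]
grip_width: 0.551
```

>>> jog_arm --pt "-1 0 0 0" --pt "-2 0 0 0" --pt "-2 0 0 0" --pt "-2 0 0 0" --pt "-2 0 0 0" --pt "-2 0 0 0" --pt "-2 0 0 0" --pt "-2 0 0 0" --jaw 0.5

```text
time: 12.7
eef_pos: [0.4948, 0.2066, 0.2375]
tool_rot: [[0.0, -1.0, -0.0], [0.0, -0.0, 1.0], [-1.0, -0.0, 0.0]]
force: [0.6, 0.2, -0.4]
grip_width: 0.756
```

```bash
python3 look.py s2; python3 - <<'E'
from holes import *
d=load("s2_w.npz",True);print(disc(d,.15,.165,(.494,.2055)),disc(d,.15,.165,(.584,.196)))
d=load("s2_s.npz");print(disc(d,.15,.165,(.494,.2055)),disc(d,.15,.165,(.584,.196)))
E
```

```text
{'time': 12.7, 'eef_pos': [0.4948, 0.2066, 0.2375], 'force': [0.6164, 0.2158, -0.4452], 'wrist_torque': [0.1034, -0.0971, -0.0235], 'grip_width': 0.7555}
[[0.514, 0.0517, 0.0355, 0.0369], [0.5008, 0.2067, 0.0507, 0.0563], [0.4523, 0.3521, 0.0361, 0.0364], [0.523, -0.158, 0.0352, 0.0371]]
(array([0.4958, 0.2069]), 0.0121, 410) (array([0.583 , 0.1965]), 0.0124, 332)
(array([0.4944, 0.2071]), 0.0125, 59) (array([0.5823, 0.1978]), 0.0125, 53)
```

View pics/s2_f.png

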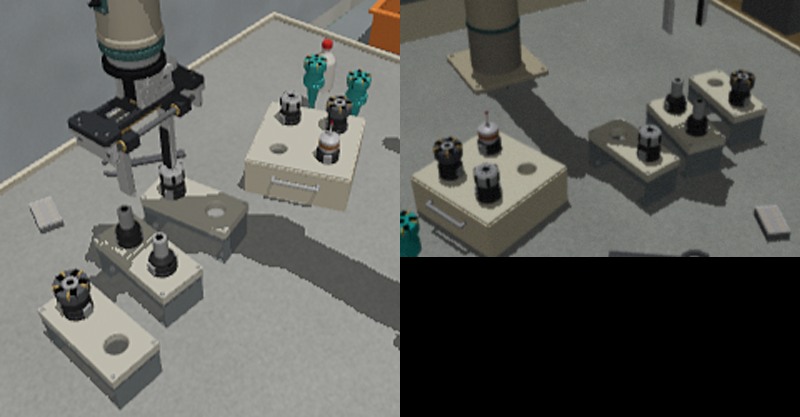

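Slim chuck is seated: axis at (0.4955, 0.207) against the pot at (0.494, 0.2055), top at the same height as the stored one. Next is the collet chuck.

>>> jog_arm --pt "0 -0.5 -2 0" --pt "0 -0.5 -3 0" --pt "0 -0.5 -4 0" --pt "0 -0.5 -4 0" --pt "0 -0.5 -4 0" --pt "0 -0.5 -4 0" --pt "0 -0.5 -4 0" --pt "0 -0.5 -4 0" --pt "0 -0.5 -4 0" --pt "0 -0.5 -4 0"

```text
time: 13.68
eef_pos: [0.5439, -0.1653, 0.2347]
tool_rot: [[-0.002, -1.0, -0.0], [0.001, -0.0, 1.0], [-1.0, 0.002, 0.001]]
force: [-0.2, -0.6, -0.0]
grip_width: 0.747
```

>>> jog_arm --pt "0 -0.5 -4 0" --pt "0 -0.5 -3 0" --pt "0 -0.5 -2.1 0" --pt "0 0 0 0" --pt "0 0 0 0" --pt "0 0 0 0" --jaw 0.5

```text
time: 14.18
eef_pos: [0.5595, -0.2528, 0.2348]
tool_rot: [[-0.002, -1.0, -0.001], [0.002, -0.001, 1.0], [-1.0, 0.002, 0.002]]
force: [-0.0, -0.1, -0.9]
grip_width: 0.754
```

>>> jog_arm --pt "2 0 -0.15 0" --pt "3 0 0 0" --pt "3 0 0 0" --pt "2.5 0 0 0" --pt "1.5 0 0 0" --pt "1.5 0 0 0" --pt "1 0 0 0" --pt "0.8 0 0 0" --pt "0.5 0 0 0" --pt "0 0 0 0"

```text
time: 15.02
eef_pos: [0.5597, -0.2551, 0.0772]
tool_rot: [[-0.001, -1.0, -0.001], [0.001, -0.001, 1.0], [-1.0, 0.001, 0.001]]
force: [-0.9, 0.3, 1.1]
grip_width: 0.755
```

>>> jog_arm --pt "0 0 0 0" --pt "0 0 0 0" --pt "0 0 0 0" --pt "0 0 0 0" --pt "0 0 0 0" --pt "0 0 0 0" --pt "0 0 0 0" --pt "0 0 0 0" --jaw -1 --force 40

```text
time: 15.68
eef_pos: [0.5604, -0.2548, 0.0784]
tool_rot: [[0.001, -1.0, -0.001], [0.001, -0.001, 1.0], [-1.0, -0.001, 0.001]]
force: [-0.8, 4.0, 5.9]
grip_width: 0.471
```

>>> jog_arm --pt "-0.5 0 0 0" --pt "-1 0 0 0" --pt "-1.5 0 0 0" --pt "-2 0 0 0" --pt "-2 0 0 0" --pt "-2 0 0 0" --pt "-2 0 0 0" --pt "-1.5 0 0 0" --pt "0 0 0 0"

```text
time: 16.43
eef_pos: [0.5618, -0.2575, 0.2063]
tool_rot: [[0.005, -1.0, 0.001], [-0.003, 0.001, 1.0], [-1.0, -0.005, -0.003]]
force: [0.5, -0.7, -4.4]
grip_width: 0.47
```

>>> jog_arm --pt "0 0.4 1 0" --pt "0 0.4 2 0" --pt "0 0.4 3 0" --pt "0 0.4 3.5 0" --pt "0 0.4 3.5 0" --pt "0 0.4 3.5 0" --pt "0 0.4 3.5 0" --pt "0 0.4 3.5 0" --pt "0 0.4 3 0" --pt "0 0.4 2 0"

```text
time: 17.27
eef_pos: [0.5174, 0.0335, 0.2014]
tool_rot: [[-0.003, -1.0, -0.004], [0.002, -0.004, 1.0], [-1.0, 0.003, 0.002]]
force: [0.6, -0.2, -3.6]
grip_width: 0.471
```

>>> jog_arm --pt "0 0.4 1.5 0" --pt "0 0.2 0.7 0" --pt "0 0 0 0" --pt "0 0 0 0" --pt "0 0 0 0"

```text
time: 17.68
eef_pos: [0.5139, 0.0492, 0.2023]
tool_rot: [[-0.001, -1.0, 0.002], [-0.001, 0.002, 1.0], [-1.0, 0.001, -0.001]]
force: [0.6, -0.4, -5.1]
grip_width: 0.471
```

```bash
python3 look.py c1
```

```text
{'time': 17.6833, 'eef_pos': [0.5139, 0.0492, 0.2023], 'force': [0.6139, -0.3977, -5.0661], 'wrist_torque': [0.075, -0.0943, 0.0242], 'grip_width': 0.4713}
[[0.4523, 0.3503, 0.0358, 0.0364], [0.5588, -0.2518, 0.0356, 0.0371], [0.5232, -0.1588, 0.0353, 0.0364], [0.4305, -0.223, 0.0504, 0.1063]]
```

View pics/c1_f.png

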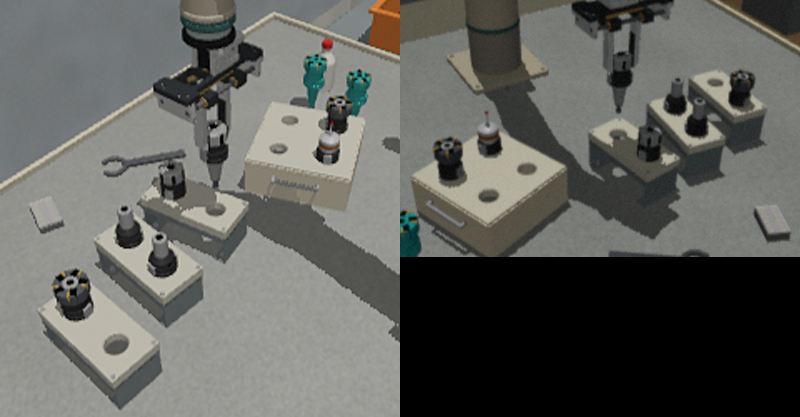

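>>> jog_arm --pt "1 -0.1 0.25 0" --pt "1.5 0 0 0" --pt "1.5 0 0 0" --pt "1.5 0 0 0" --pt "1 0 0 0" --pt "0.8 0 0 0" --pt "0 0 0 0"

```text
time: 18.42
eef_pos: [0.5139, 0.0532, 0.128]
tool_rot: [[-0.003, -1.0, 0.0], [-0.0, 0.0, 1.0], [-1.0, 0.003, -0.0]]
force: [-1.1, -0.2, -5.4]
grip_width: 0.47
```

>>> jog_arm --pt "0.8 0 0 0" --pt "1 0 0 0" --pt "1 0 0 0" --pt "0.8 0 0 0" --pt "0.5 0 0 0" --pt "0.3 0 0 0" --pt "0.2 0 0 0" --pt "0 0 0 0"

```text
time: 19.08
eef_pos: [0.515, 0.0532, 0.0835]
tool_rot: [[-0.0, -1.0, 0.0], [-0.0, 0.0, 1.0], [-1.0, 0.0, -0.0]]
force: [0.2, -0.7, -5.2]
grip_width: 0.472
```

>>> jog_arm --pt "0.3 0 -0.1 0" --pt "0.2 0 0 0" --pt "0.1 0 0 0" --pt "0.1 0 0 0" --pt "0 0 0 0" --pt "0 0 0 0"

```text
time: 19.58
eef_pos: [0.5156, 0.0525, 0.0784]
tool_rot: [[0.002, -1.0, 0.0], [-0.0, 0.0, 1.0], [-1.0, -0.002, -0.0]]
force: [-2.5, -1.2, 8.8]
grip_width: 0.473
```

Force reversed at the expected height, so the collet chuck is seated. I'll release it.

>>> jog_arm --pt "0 0 0 0" --pt "0 0 0 0" --pt "0 0 0 0" --pt "0 0 0 0" --pt "0 0 0 0" --pt "0 0 0 0" --jaw 0.5

```text
time: 20.08
eef_pos: [0.5151, 0.0526, 0.0767]
tool_rot: [[-0.0, -1.0, -0.0], [0.0, -0.0, 1.0], [-1.0, 0.0, 0.0]]
force: [-0.5, 0.0, -0.4]
grip_width: 0.744
```

>>> jog_arm --pt "-1 0 0 0" --pt "-2 0 0 0" --pt "-2 0 0 0" --pt "-2 0 0 0" --pt "-2 0 0 0" --pt "-2 0 0 0" --pt "-2 0 0 0" --pt "-2 0 0 0" --pt "-1 0 0 0" --jaw 0.6

```text
time: 20.83
eef_pos: [0.5162, 0.0529, 0.2397]
tool_rot: [[0.004, -1.0, -0.0], [0.001, -0.0, 1.0], [-1.0, -0.004, 0.001]]
force: [0.9, -0.8, -0.0]
grip_width: 0.799
```

```bash
python3 look.py c2; python3 - <<'E'
from holes import *
for n in("c2_w.npz","c2_s.npz"):
  d=load(n,n[3]=="w");print(disc(d,.139,.151,(.514,.052)),disc(d,.139,.151,(.604,.064)))
d=load("c2_w.npz",True);print("mill",disc(d,.144,.156,(.467,-.29)),disc(d,.135,.147,(.431,-.196)))
E
```

```text
{'time': 20.8333, 'eef_pos': [0.5162, 0.0529, 0.2397], 'force': [0.8531, -0.7747, -0.0248], 'wrist_torque': [0.1067, -0.0338, -0.0281], 'grip_width': 0.799}
[[0.5244, 0.0525, 0.0549, 0.0654], [0.4527, 0.3507, 0.0363, 0.037], [0.5586, -0.252, 0.0356, 0.0375], [0.5234, -0.1592, 0.0361, 0.0367], [0.4304, -0.2191, 0.0501, 0.0968]]
(array([0.5145, 0.0526]), 0.0234, 1311) (array([0.6033, 0.0635]), 0.0234, 976)
(array([0.5126, 0.054 ]), 0.0234, 139) (array([0.6002, 0.0646]), 0.0231, 125)
mill (array([ 0.4669, -0.2883]), 0.0262, 472) (array([ 0.4308, -0.1959]), 0.0202, 535)
```

View pics/c2_w.png

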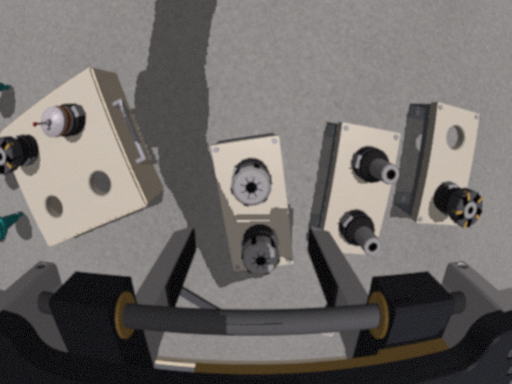

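Collet chuck is seated at (0.5145, 0.0526). Now the face mill.

>>> jog_arm --pt "0 0.5 -2 0" --pt "0 0.5 -3 0" --pt "0 0.5 -4 0" --pt "0 0.5 -4 0" --pt "0 0.5 -4 0" --pt "0 0.5 -4 0" --pt "0 0.5 -4 0" --pt "0 0.5 -4 0" --pt "0 0.5 -3 0" --pt "0 0.4 -2.2 0"

```text
time: 21.82
eef_pos: [0.4636, -0.2929, 0.2349]
tool_rot: [[-0.003, -1.0, 0.004], [0.0, 0.004, 1.0], [-1.0, 0.003, 0.0]]
force: [0.6, 0.3, -0.1]
grip_width: 0.798
```

>>> jog_arm --pt "0 0 0 0" --pt "0 0 0 0" --pt "0 0 0 0"

```text
time: 22.07
eef_pos: [0.4657, -0.2878, 0.2356]
tool_rot: [[-0.002, -1.0, -0.001], [0.002, -0.001, 1.0], [-1.0, 0.002, 0.002]]
force: [-0.6, -0.3, 0.4]
grip_width: 0.796
```

>>> jog_arm --pt "2 -0.1 -0.1 0" --pt "3 0 0 0" --pt "3 0 0 0" --pt "2 0 0 0" --pt "1.5 0 0 0" --pt "1.5 0 0 0" --pt "1 0 0 0" --pt "0.8 0 0 0" --pt "0.4 0 0 0" --pt "0 0 0 0"

```text
time: 22.9
eef_pos: [0.467, -0.2897, 0.0843]
tool_rot: [[-0.001, -1.0, -0.001], [0.001, -0.001, 1.0], [-1.0, 0.001, 0.001]]
force: [0.6, -0.3, -0.2]
grip_width: 0.8
```

>>> jog_arm --pt "0 0 0 0" --pt "0 0 0 0" --pt "0 0 0 0" --pt "0 0 0 0" --pt "0 0 0 0" --pt "0 0 0 0" --pt "0 0 0 0" --pt "0 0 0 0" --jaw -1 --force 40

```text
time: 23.57
eef_pos: [0.4673, -0.2903, 0.0853]
tool_rot: [[0.001, -1.0, -0.0], [-0.0, -0.0, 1.0], [-1.0, -0.001, -0.0]]
force: [-1.6, 1.4, 6.2]
grip_width: 0.547
```

>>> jog_arm --pt "-0.5 0 0 0" --pt "-1 0 0 0" --pt "-1.5 0 0 0" --pt "-2 0 0 0" --pt "-2.5 0 0 0" --pt "-2.5 0 0 0" --pt "-2.5 0 0 0" --pt "-2.5 0 0 0" --pt "-2 0 0 0" --pt "0 0 0 0"

```text
time: 24.4
eef_pos: [0.4691, -0.2918, 0.2589]
tool_rot: [[0.006, -1.0, 0.0], [-0.004, 0.0, 1.0], [-1.0, -0.006, -0.004]]
force: [1.0, 0.0, -4.7]
grip_width: 0.548
```

>>> jog_arm --pt "0 0 1 0" --pt "0 0 2 0" --pt "0 0 3 0" --pt "0 0 3.5 0" --pt "0 0 3.5 0" --pt "0 0 3.5 0" --pt "0 0 3.5 0" --pt "0 0 3.5 0" --pt "0 0 3.5 0" --pt "0 0 3.5 0"

```text
time: 25.23
eef_pos: [0.4644, 0.0165, 0.2528]
tool_rot: [[-0.004, -1.0, -0.0], [-0.0, -0.0, 1.0], [-1.0, 0.004, -0.0]]
force: [0.7, -0.0, -4.6]
grip_width: 0.544
```

>>> jog_arm --pt "0 0.2 3.5 0" --pt "0 0.2 3.5 0" --pt "0 0.2 3.5 0" --pt "0 0.2 3.5 0" --pt "0 0.2 3.5 0" --pt "0 0.2 3.5 0" --pt "0 0.2 3.5 0" --pt "0 0 3 0" --pt "0 0 2 0" --pt "0 0 1 0"

```text
time: 26.07
eef_pos: [0.4499, 0.3229, 0.2526]
tool_rot: [[-0.004, -1.0, -0.005], [0.0, -0.005, 1.0], [-1.0, 0.004, 0.0]]
force: [-0.1, -0.1, -5.5]
grip_width: 0.545
```

```bash
python3 look.py m1
```

```text
{'time': 26.0667, 'eef_pos': [0.4499, 0.3229, 0.2526], 'force': [-0.1246, -0.0536, -5.492], 'wrist_torque': [0.1318, -0.0631, -0.0058], 'grip_width': 0.5447}
[[0.5054, 0.1979, 0.0493, 0.0758], [0.4517, 0.3532, 0.0364, 0.0372]]
```

View pics/m1_f.png

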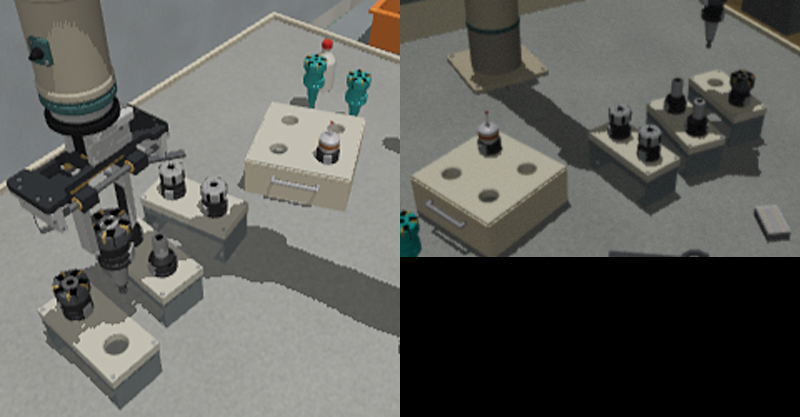

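>>> jog_arm --pt "0.5 -0.2 1.4 0" --pt "1 0 1.3 0" --pt "1.5 0 0 0" --pt "1 0 0 0" --pt "0 0 0 0" --pt "0 0 0 0"

```text
time: 26.72
eef_pos: [0.4548, 0.3453, 0.2138]
tool_rot: [[-0.002, -1.0, 0.001], [-0.002, 0.001, 1.0], [-1.0, 0.002, -0.002]]
force: [-0.3, 0.5, -6.2]
grip_width: 0.548
```

```bash
python3 look.py m2
```

```text
{'time': 26.7167, 'eef_pos': [0.4548, 0.3453, 0.2138], 'force': [-0.3326, 0.5321, -6.2389], 'wrist_torque': [0.1474, -0.0903, 0.0073], 'grip_width': 0.5484}
[]
```

View pics/m2_w.png

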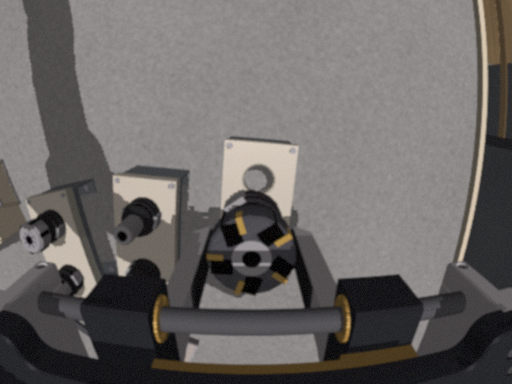

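>>> jog_arm --pt "1 0.2 0.65 0" --pt "1.5 0 0 0" --pt "1 0 0 0" --pt "0.5 0 0 0" --pt "0 0 0 0" --pt "0 0 0 0"

```text
time: 27.37
eef_pos: [0.4531, 0.353, 0.1747]
tool_rot: [[-0.0, -1.0, 0.0], [-0.0, 0.0, 1.0], [-1.0, 0.0, -0.0]]
force: [-0.1, -0.1, -5.6]
grip_width: 0.545
```

>>> jog_arm --pt "1 0 -0.1 0" --pt "1 0 0 0" --pt "1 0 0 0" --pt "1 0 0 0" --pt "1 0 0 0" --pt "1 0 0 0" --pt "1 0 0 0" --pt "0.8 0 0 0" --pt "0.5 0 0 0" --pt "0 0 0 0"

```text
time: 28.2
eef_pos: [0.4523, 0.3515, 0.0904]
tool_rot: [[-0.002, -1.0, -0.0], [-0.001, -0.0, 1.0], [-1.0, 0.002, -0.001]]
force: [-0.1, -0.5, -5.4]
grip_width: 0.546
```

>>> jog_arm --pt "0.2 0 0 0" --pt "0.2 0 0 0" --pt "0.1 0 0 0" --pt "0.1 0 0 0" --pt "0 0 0 0" --pt "0 0 0 0"

```text
time: 28.7
eef_pos: [0.4531, 0.3521, 0.086]
tool_rot: [[0.0, -1.0, 0.0], [0.0, 0.0, 1.0], [-1.0, -0.0, 0.0]]
force: [0.2, -0.4, -5.8]
grip_width: 0.548
```

>>> jog_arm --pt "0.1 0 0 0" --pt "0.1 0 0 0" --pt "0.1 0 0 0" --pt "0 0 0 0" --pt "0 0 0 0"

```text
time: 29.12
eef_pos: [0.4536, 0.3523, 0.0853]
tool_rot: [[0.002, -1.0, 0.0], [0.0, 0.0, 1.0], [-1.0, -0.002, 0.0]]
force: [-2.4, -3.5, 12.9]
grip_width: 0.549
```

The mill is seated. I'll release it.

>>> jog_arm --pt "0 0 0 0" --pt "0 0 0 0" --pt "0 0 0 0" --pt "0 0 0 0" --pt "0 0 0 0" --pt "0 0 0 0" --jaw 0.6

```text
time: 29.62
eef_pos: [0.453, 0.3521, 0.0827]
tool_rot: [[-0.0, -1.0, 0.0], [0.0, 0.0, 1.0], [-1.0, 0.0, 0.0]]
force: [-0.6, -0.2, -0.4]
grip_width: 0.797
```

>>> jog_arm --pt "-1 0 0 0" --pt "-2 0 0 0" --pt "-2 0 0 0" --pt "-2 0 0 0" --pt "-2 0 0 0" --pt "-2 0 0 0" --pt "-2 0 0 0" --pt "-2 0 0 0" --pt "-2 0 0 0" --pt "-1 0 0 0"

```text
time: 30.45
eef_pos: [0.4537, 0.3531, 0.2659]
tool_rot: [[0.003, -1.0, -0.0], [0.003, -0.0, 1.0], [-1.0, -0.003, 0.003]]
force: [0.2, 0.2, 0.6]
grip_width: 0.797
```

>>> jog_arm --pt "-1 -1 -2 0" --pt "-1 -1 -3 0" --pt "-1 -1 -3 0" --pt "-1 -1 -3 0" --pt "-1 -1 -3 0" --pt "-1 -1 -1 0" --pt "0 0 0 0" --pt "0 0 0 0"

```text
time: 31.12
eef_pos: [0.5131, 0.2021, 0.3229]
tool_rot: [[0.0, -1.0, 0.001], [0.001, 0.001, 1.0], [-1.0, -0.0, 0.001]]
force: [-0.2, -0.6, -0.4]
grip_width: 0.801
```

```bash
python3 look.py e; python3 - <<'E'
from holes import *
T={"slim":((.494,.2055),.072,(.584,.1963)),"collet":((.5142,.0518),.06,(.6036,.0644)),"mill":((.4525,.352),.065,(.5422,.3449))}
for n in("e_w.npz","e_s.npz"):
  d=load(n,n[2]=="w")
  P,_=cloud(d)
  for k,(p,h,s) in T.items():
    for xy in(p,s):
      q=P[(np.hypot(*(P[:,:2]-xy).T)<.03)]
      f=P[(np.hypot(*(P[:,:2]-xy).T)<.025)&(P[:,2]>.095)&(P[:,2]<.112)]
      print(n,k,disc(d,.085+h-.006,.085+h+.006,xy),"top",round(np.percentile(q[:,2],99),4))
  q=P[(np.hypot(*(P[:,:2]-(.431,-.196)).T)<.03)]
  print("probe",disc(d,.135,.147,(.431,-.196)),q[:,2].max() if len(q) else None)
E
```

```text
{'time': 31.1167, 'eef_pos': [0.5131, 0.2021, 0.3229], 'force': [-0.1875, -0.5605, -0.3765], 'wrist_torque': [0.1138, -0.0478, -0.0303], 'grip_width': 0.8012}
[[0.5917, 0.1957, 0.0497, 0.0644], [0.4982, 0.207, 0.0494, 0.0515], [0.5595, -0.252, 0.0367, 0.0368], [0.5233, -0.1587, 0.0357, 0.0363], [0.4665, -0.287, 0.0363, 0.0367], [0.4307, -0.2261, 0.0495, 0.1141]]
e_w.npz slim (array([0.4956, 0.2067]), 0.0122, 262) top 0.4944
e_w.npz slim (array([0.5833, 0.1965]), 0.0122, 228) top 0.1584
e_w.npz collet (array([0.5147, 0.0526]), 0.0231, 719) top 0.1473
e_w.npz collet (array([0.603 , 0.0637]), 0.0232, 589) top 0.1471
e_w.npz mill (array([0.4522, 0.3517]), 0.0267, 1051) top 0.1519
e_w.npz mill (array([0.5427, 0.3452]), 0.0266, 961) top 0.1516
probe (array([ 0.4309, -0.1954]), 0.0202, 259) 0.17517182841997164
e_s.npz slim (array([0.4943, 0.2075]), 0.0122, 59) top 0.6786
e_s.npz slim (array([0.5818, 0.197 ]), 0.0116, 50) top 0.1579
e_s.npz collet (array([0.513, 0.052]), 0.0241, 141) top 0.147
e_s.npz collet (array([0.6007, 0.0647]), 0.0235, 127) top 0.1469
e_s.npz mill (array([0.4506, 0.3526]), 0.0263, 351) top 0.1519
e_s.npz mill (array([0.5407, 0.3455]), 0.0269, 308) top 0.1516
probe (array([ 0.4306, -0.1926]), 0.0207, 71) 0.174007211930986
```

View pics/e_f.png

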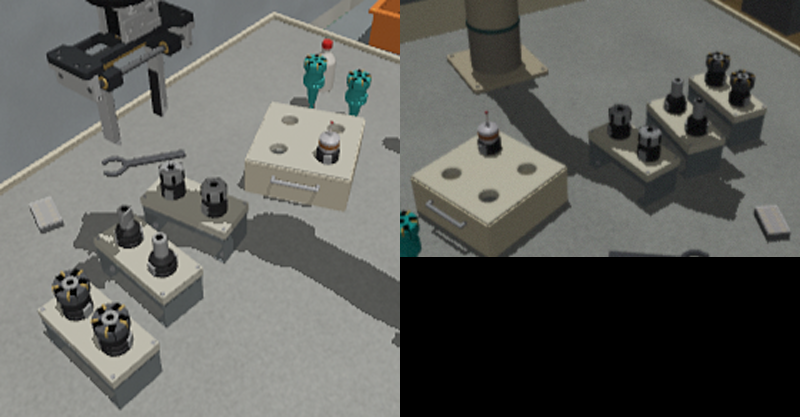

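View pics/e_w.png

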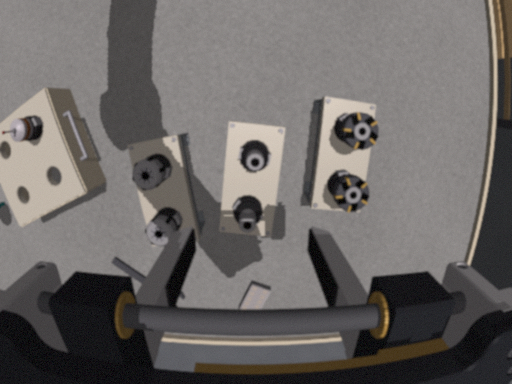

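All three holders are in their pots. The new collet and mill have the same top heights as their stored twins, and the probe and stored holders have not moved. The arm is clear of everything.

```bash
python3 -c "
from cell import *
print(close_job(),get_obs()['time'])"
```

```text
the job is handed in; nothing more can be done
the job is handed in; nothing more can be done
```

The slim chuck, collet chuck and face mill are each in the empty pot of their own rack. Each was lowered until the rack pushed back (about 9–13 N), then released. I handed the job in soon after 31 s on the robot's clock, against the 88 s limit; no verdict was reported.

**Last checks:**
- **Position:** wrist-camera axes were within about 2 mm of the measured pot centres. The side camera agreed to about 2 mm.
- **Height:** the collet chuck and face mill tops match their stored twins to under 1 mm. My final height reading for the slim chuck failed because the gripper was in the way. Its top was found in the expected height band, it lined up with its twin in the pictures, and the rack pushed back at the expected height.
- **Left alone:** wrist-camera readings put the probe and stored holders within about 1 mm of where they started. All looked upright, and the gripper was well clear.

**What went wrong or disagreed:**
- **Finger tips:** they sit about 36 mm behind the reported TCP. Because of this, the first grasp of the slim chuck closed on the top of its nose, with up to 16 N and no visible shift. I measured the offset in the images and allowed for it from then on.
- **Scene camera:** before any move, it differed from the other cameras by 5–10 mm on some partly hidden parts. I used the wrist camera for positions.

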